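Tip the nuts into one corner of the parts bin and hold it

TASK

Three oiled nuts are scattered in the small blue parts bin. Pick the bin up by the black grip on its far side and tip it so that all three nuts slide together into the near corner (opposite the grip) on the side, left or right, where the white tub with the red lid stands. Finish while holding the bin still in the air, well clear of the bench and tipped clearly towards that corner, both towards you and sideways; do not push the tub or the paint can about.

Things in the scene. Friction and masses are not known exactly. Their poses are not given: they have to be found in the camera images.
- grip (a point): the point to grasp, on the bin's black grip, an upright plate 60 mm wide (along the bin's x), 14 mm thick (along the bin's y: fingers close along y) that rises to 105 mm above the bin's underside; the point lies 86 mm above the underside, 61.5 mm from the bin's middle along its y. Axes as tote. Beyond it a black pump lever hangs 0.25 m above the bench: keep clear
- tote: open blue parts bin with the grip fixed to it, 150 x 104 x 60 mm, about 0.2 kg empty; origin at the centre of its underside. x along its length (at the start to the robot's right, within 30 degrees), y across it towards the grip (away from the robot), z up. Inside 132 x 92 mm, smooth grey floor 6 mm above the underside; walls 2 to 5 mm thick, 60 mm high, but the left end wall (-x) 37 mm
- corner_left (a point): the near left inside corner of the bin at floor level (-66, -46, 6 mm in the bin's frame), opposite the grip
- corner_right (a point): the near right inside corner of the bin at floor level (66, -46, 6 mm in the bin's frame), opposite the grip
- nut_1: bright steel hex nut, 24 x 27 x 13 mm, 34 g, lying loose in the blue bin; origin at the centre of its underside. It is oiled and slides on the bin's floor and walls with a friction coefficient of about 0.12
- nut_3: brownish steel hex nut, 24 x 27 x 13 mm, 34 g, lying loose in the blue bin; origin at the centre of its underside. It is oiled and slides on the bin's floor and walls with a friction coefficient of about 0.12
- nut_4: bright steel hex nut, 24 x 27 x 13 mm, 34 g, lying loose in the blue bin; origin at the centre of its underside. It is oiled and slides on the bin's floor and walls with a friction coefficient of about 0.12
- grease_tub: white tub with a red screw lid, 70 mm across, 64 mm high, standing loose on the bench at the left or at the right of the bin: it shows which corner is wanted; origin at the centre of its underside
- paint_can: black and grey open paint can, 100 mm across, 108 mm high, standing loose on the other side of the bin; origin at the centre of its underside
Mind the look-alikes: they are no part of the job. What is shaped like the paint_can but green is not meant.

How it is judged:
At the end, for the whole second after the job is handed in: Fingers hold the bin (>1 N), near corners >30 mm above the bench, not touching tub or can; it slopes down >5.7 deg away from the grip and >5.7 deg to the tub's side, tipped <63 deg; all nuts within 75 mm of the near corner on the tub's side; bin and nuts at rest (<30 mm/s) (height (world z) of each of corner_left, corner_right above 0.03 m and angle between tote's own y axis and vertical below 1.4308 rad and angle between tote's own z axis and vertical below 1.1 rad and contact force between the fingers and tote above 1 N and contact force between tote and grease_tub below 0.3 N and contact force between tote and paint_can below 0.3 N and linear speed of each of tote, nut_1, nut_3, nut_4 below 0.03 m/s and ((world y of grease_tub above 0.05 m and angle between tote's own x axis and vertical below 1.4308 rad and distance between each of nut_1, nut_3, nut_4 and corner_left below 0.075 m) or (world y of grease_tub below 0.05 m and angle between tote's own x axis and vertical above 1.7108 rad and distance between each of nut_1, nut_3, nut_4 and corner_right below 0.075 m))); the arm keeps its last pose, push and grip.
It fails at once if the tub was pushed more than 3 cm (distance of grease_tub from where it was at the start of the episode above 0.03 m).
It fails at once if the paint can was pushed more than 3 cm (distance of paint_can from where it was at the start of the episode above 0.03 m).
It also fails if it takes over 32 s, if anything falls off the work surface, if the arm or the gripper's body presses on something with over 40 N, if the wrist force passes 120 N, or if a joint passes its speed limit or range.

ROBOT

A 6-joint arm with a two-finger parallel gripper is mounted at the origin on the work surface; the furniture and walls round the work are solid. World frame = base frame: x ahead of the robot, y to its left, z up, the work surface at z = 0. Lengths are in m, angles in rad, forces in N, time in s.
With the tool pointing down it reaches from about 0.35 to 0.925 m from the base axis. Payload 6.4 kg.
Tool frame: the origin (TCP) lies between the finger pads; the fingertips stand r.tcp_to_tips ahead of it and the grasp point (between the pads) lies 11 mm behind it (r.tcp_to_tips is the distance from the TCP to the fingertips, in m); z points along the fingers, y is the direction in which the jaws open and shut (so a half turn about z gives the same grasp; the last joint's range is limited). The gripper opens to 85 mm and grips with 20 to 120 N. Pads are 22 mm wide; open, the fingers measure 114 mm over their backs; the gripper's body (76 mm by 85 mm) begins 54 mm behind the grasp point. The pads swing forward as they close: fully open they stand 13 mm farther back than shut.
Start: joints at [-1.325, 0.245, 1.558, -0, 1.339, -0.174], TCP at [0.265, -0.594, 0.239] pointing down, gripper open.
Joint ranges: [-3.13, 3.13], [-1.02, 2.26], [0.13, 2.54], [-0.95, 4.09], [0.21, 2.88], [-2.74, 2.74]. Speed limits (rad/s): [2.57, 2.57, 3.14, 3.14, 3.14, 3.14].

INTERFACE

Orientations are given as [roll, pitch, yaw] about the fixed x, y, z axes, in that order (R = Rz(yaw) Ry(pitch) Rx(roll)).
In Python, from station import r, eyes, job gives the robot as it stands.
- The arm moves only by the shell command python3 -m pendant 'ROWS' [FORCE]. ROWS is text: rows parted by semicolons, each of 5 numbers parted by spaces: the opening, from -1 (shut) to 1 (fully open), then the shift along the tool's x, y, z in mm, then the turn about the tool's z in degrees. A call has 1 to 10 rows; each row is the pose to reach, as a shift and turn from the pose commanded when the call began, along the tool's axes at that moment; what a row does not reach only later rows make up. A row lasts 1/12 s, in which the tool goes at most 41.7 mm and 7.16 degrees, less where a joint would pass 70% of its speed; a pose out of reach is approached as far as the arm can. A call with a gripper value outside its range is refused whole. The fingers move at their own pace and stop on an object; FORCE is the grip in N (left out, the last holds). Time passes only in rows, so rows that repeat a pose let the fingers close. It gives the time, the measured TCP pose, the force and the opening at its end, in the units of the state.
- r.read_state(): the state, without advancing time (a new reading comes with each control period).
- eyes.grab_frame(name): name is "scene" or "side" or "wrist"; returns the picture (420x560x3 uint8, red, green, blue); there is no depth.
- eyes.camera_info(name): a dict with "vfov" (degrees; the focal length in pixels is half the picture's height over the tangent of half this angle, whatever the lens; pixels are square), "cx", "cy" (the principal point, pixels), "k1" (the pictures are not rectified: a ray, as slopes to the right and down, at radius r is drawn at 1 + k1 r^2 times it, then the intrinsics apply), "rvec" (rotation vector, rad) and "tvec" (3), from world to camera coordinates, as OpenCV has them. Camera axes: x right, y down, z forward; pixel columns grow to the right and rows downward; lengths in m; the calibration is good to about 2 mm. A picture is of the moment at which its call begins: read the wrist's pose just before it. camera_info takes no time and is no camera call; for the wrist camera it gives the pose at the moment of the call.
- job.job_done(): hands the job in, once; it reports no verdict.
The state is a dict: "clock": time; "q": joint angles; "dq": joint speeds; "joint_torque": joint torques, N m; "tcp_pos": TCP position; "eef_rot": TCP orientation; "contact_force": force on the tool from outside, world axes, zero at the start; "torque": the same for the moment, N m; "width": finger opening in m.
Only numpy, scipy, OpenCV 4.12 (cv2) and the standard library are available. Lean on these libraries where they do the work, as an engineer would, in place of code of your own. Each camera call takes 0.05 s, during which the arm holds its last target. There are 200 camera calls.

## Working session

There is one attempt and no reset: what is moved stays moved. The work goes in short steps, Python scripts to look and compute and a shell command to move; the robot and the scene stay as the last step left them, time stands still between calls to the robot, and variables do not carry over. Pictures are saved under pics/ and viewed, about 8 in all and at most 12, crops included, and the job is handed in when it is done.

```bash
ls; mkdir -p pics
python3 - <<'E'
from station import r, eyes, job
import cv2
s=r.read_state(); print({k:(v if not hasattr(v,'round') else v) for k,v in s.items()}, r.tcp_to_tips)
for n in ("scene","side"):
    im=eyes.grab_frame(n); cv2.imwrite(f"pics/{n}0.png",cv2.cvtColor(im,cv2.COLOR_RGB2BGR)); print(n,eyes.camera_info(n))
E
```

```text
pics
{'clock': 0.0, 'q': array([-1.32507013e+00,  2.45805058e-01,  1.55901205e+00, -9.37825992e-06,
        1.33869431e+00, -1.74089798e-01]), 'dq': array([ 0.00010953, -0.00015562, -0.00108232, -0.0002755 , -0.00018605,
        0.00024524]), 'joint_torque': array([-5.88533640e-04, -4.29517257e+01, -3.26121676e+01, -1.33761273e-04,
        5.45790419e-03, -2.78943396e-06]), 'tcp_pos': array([ 0.26481109, -0.59302065,  0.23818713]), 'eef_rot': array([-3.13970131e+00, -3.23368363e-04,  4.19817852e-01]), 'contact_force': array([ 0.10724723, -0.09714543,  0.55023655]), 'torque': array([-0.00770741, -0.00981065,  0.00711124]), 'width': 0.08531098280898625} 0.008
scene {'vfov': 56.30995377499519, 'cx': 277.951654757738, 'cy': 207.66496988274704, 'k1': -0.07683770386996452, 'rvec': array([ 0.77029157, -2.45732115,  1.30840835]), 'tvec': array([0.34250402, 0.24584506, 0.88337907])}
side {'vfov': 57.733589828260335, 'cx': 283.4012694123536, 'cy': 212.65929063359894, 'k1': 0.030473243746828936, 'rvec': array([ 0.33367427, -2.56598968,  1.52854384]), 'tvec': array([0.44380328, 0.13593052, 1.05387955])}
```

View pics/scene0.png

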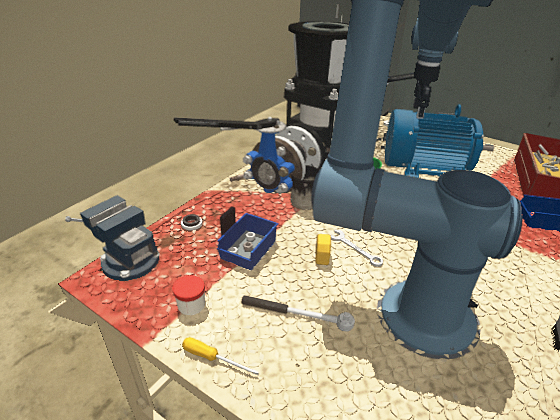

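View pics/side0.png

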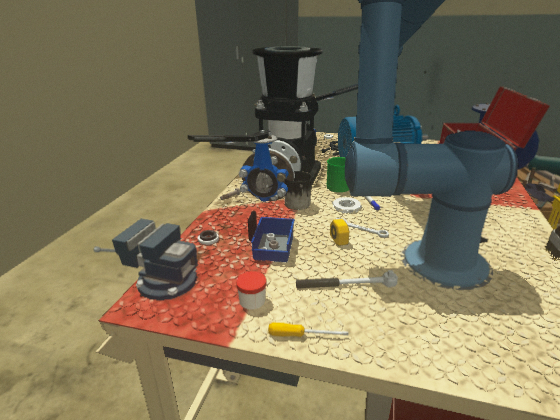

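The scene shows the bin near (247,240) in the scene view and (272,240) in the side view. The tub is on its left (+y), at (190,293) and (252,290), and the black paint can is partly hidden at (298,193) in the side view. I'll crop in for corner pixels.

```bash
cat > h.py <<'E'
import numpy as np, cv2
from scipy.optimize import least_squares
from station import r, eyes, job
def cam(n):
    c=eyes.camera_info(n); f=210/np.tan(np.radians(c['vfov'])/2)
    K=np.array([[f,0,c['cx']],[0,f,c['cy']],[0,0,1.]])
    return K,np.array([c['k1'],0,0,0,0]),c['rvec'],c['tvec']
def proj(n,P):
    K,d,rv,tv=cam(n); return cv2.projectPoints(np.asarray(P,float).reshape(-1,3),rv,tv,K,d)[0][:,0]
def on_z(n,uv,z):
    K,d,rv,tv=cam(n); R=cv2.Rodrigues(rv)[0]
    a=cv2.undistortPoints(np.array([[uv]],float),K,d)[0,0]
    ray=R.T@np.array([a[0],a[1],1]); C=-R.T@tv
    return C+ray*(z-C[2])/ray[2]
def tri(pairs):
    f=lambda X: np.concatenate([proj(n,X)[0]-uv for n,uv in pairs])
    s=least_squares(f,[0.6,0.1,0.1]); return s.x, s.fun
def snap(n,name,crop=None,scale=1):
    im=eyes.grab_frame(n)[:,:,::-1]
    if crop: a,b,c,d=crop; im=im[b:d,a:c]
    im=cv2.resize(im,None,fx=scale,fy=scale,interpolation=cv2.INTER_CUBIC); cv2.imwrite(f'pics/{name}.png',im); return im
E
python3 - <<'E'
import cv2,numpy as np
a=cv2.imread('pics/scene0.png')[190:280,205:305]; b=cv2.imread('pics/side0.png')[190:280,230:330]
cv2.imwrite('pics/crop0.png',np.hstack([cv2.resize(x,None,fx=4,fy=4,interpolation=cv2.INTER_CUBIC) for x in (a,b)]))
from h import *
for n,uv,z in (('scene',(190,308),0),('side',(252,306),0),('scene',(188,283),.064),('side',(251,278),.064),('side',(298,203),0)): print(n,uv,on_z(n,uv,z).round(3))
for n,e in (('scene',(176,121)),('side',(190,138))): print(n,'lever tip',on_z(n,e,.25).round(3))
for n,e in (('scene',(268,124)),('side',(272,139))): print(n,'lever root',on_z(n,e,.25).round(3))
E
```

```text
scene (190, 308) [0.456 0.295 0.   ]
side (252, 306) [0.456 0.302 0.   ]
scene (188, 283) [0.465 0.282 0.064]
side (251, 278) [0.463 0.279 0.064]
side (298, 203) [ 0.471 -0.248  0.   ]
scene lever tip [ 0.817 -0.05   0.25 ]
side lever tip [ 0.804 -0.13   0.25 ]
scene lever root [ 0.587 -0.193  0.25 ]
side lever root [ 0.546 -0.187  0.25 ]
```

View pics/crop0.png

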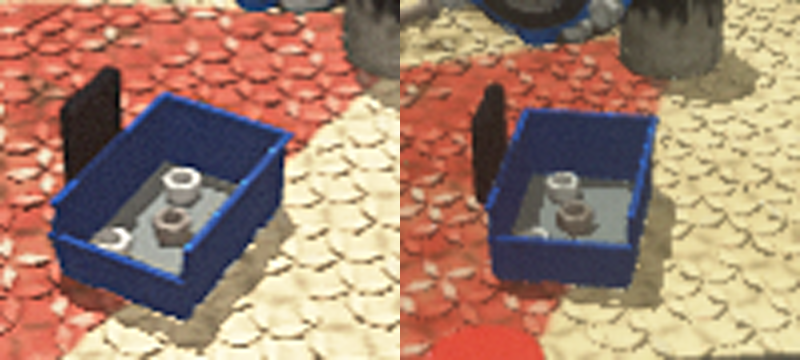

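```bash
cat > fit.py <<'E'
from h import *
S=lambda u,v:(205+u/4,190+v/4); T=lambda u,v:(230+(u-400)/4,190+v/4)
obs=[('scene',(75,52,60),S(163,95)),('scene',(75,-52,60),S(291,133)),('scene',(-75,-52,0),S(188,318)),('scene',(-75,52,37),S(54,236)),('scene',(-75,-52,37),S(185,284)),
('scene',(30,54.5,105),S(119,70)),('scene',(-30,68.5,105),S(63,107)),
('side',(75,52,60),T(524,110)),('side',(75,-52,60),T(657,117)),('side',(-75,-52,0),T(629,288)),('side',(-75,52,0),T(497,281)),('side',(-75,52,37),T(491,237)),('side',(-75,-52,37),T(634,245)),
('side',(30,54.5,105),T(503,86)),('side',(-30,68.5,105),T(474,110))]
def w(p,m):
    c,s=np.cos(p[2]),np.sin(p[2]); m=np.asarray(m)/1e3
    return np.array([p[0]+c*m[0]-s*m[1],p[1]+s*m[0]+c*m[1],m[2]])
f=lambda p: np.concatenate([proj(n,w(p,m))[0]-uv for n,m,uv in obs])
s=least_squares(f,[.55,.05,-1.57],loss='soft_l1'); print(s.x,np.degrees(s.x[2])); print(f(s.x).reshape(-1,2).round(1).tolist())
print('grip',w(s.x,(0,61.5,86)))
for m in ((-66,-46,6),(66,-46,6)): print(w(s.x,m))
E
python3 fit.py
```

```text
[ 0.4735258   0.05085565 -1.42866667] -81.856570796018
[[-0.1, -2.3], [1.3, -1.5], [0.5, 2.6], [-1.7, -0.6], [1.1, 0.2], [1.3, -1.6], [-1.4, -0.7], [-0.5, -1.0], [0.2, -0.9], [1.9, 1.9], [-2.3, 1.2], [-1.4, 1.1], [0.7, 1.5], [0.7, -1.2], [-0.9, 2.7]]
grip [0.53440567 0.05956722 0.086     ]
[0.41864064 0.10967417 0.006     ]
[ 0.43733865 -0.02099482  0.006     ]
```

```bash
cat >> h.py <<'E'
from scipy.spatial.transform import Rotation as Ro
def togo(P,yaw=None,tilt=False):
    s=r.read_state(); R=Ro.from_euler('xyz',s['eef_rot']); print('shift mm',(R.inv().apply(np.array(P)-s['tcp_pos'])*1e3).round(1), 'turn', None if yaw is None else round(-(yaw-np.degrees(s['eef_rot'][2])),2))
def st():
    s=r.read_state(); print('t',round(s['clock'],2),'q',s['q'].round(3),'p',s['tcp_pos'].round(4),'rpy',np.degrees(s['eef_rot']).round(2),'F',s['contact_force'].round(2),'w',round(s['width'],4))
E
python3 - <<'E'
from h import *
togo([.37,-.28,.24],60)
print('lever tip',tri([('scene',(176,121)),('side',(190,138))]))
print('can', tri([('scene',(302,184)),('side',(298,184))]))
E
```

```text
shift mm [ 223.7 -243.    -1.2] turn -35.95
lever tip (array([0.70370973, 0.04939657, 0.31064996]), array([-0.14959563, -0.56569017,  0.21777711,  0.56710222]))
can (array([ 0.45602963, -0.18388949,  0.10056579]), array([-0.27816555, -1.005446  ,  0.5167205 ,  1.05212313]))
```

```bash
python3 -m pendant '1 28 -30 0 -4;1 56 -61 0 -9;1 84 -91 0 -13;1 112 -122 0 -18;1 140 -152 0 -22;1 168 -182 0 -27;1 196 -213 0 -31;1 224 -243 0 -36;1 224 -243 0 -36' 40
python3 - <<'E'
from h import *
st(); togo([.43,.02,.24],98.1)
E
```

```text
clock: 0.85
tcp_pos: [0.3716, -0.2747, 0.2385]
eef_rot: [-3.14, -0.002, 1.057]
contact_force: [0.1, 0.3, -0.3]
width: 0.0855
t 0.85 q [-8.840e-01 -2.120e-01  2.022e+00  2.000e-03  1.334e+00 -3.700e-01] p [ 0.3716 -0.2747  0.2385] rpy [-1.7992e+02 -1.4000e-01  6.0570e+01] F [ 0.1   0.25 -0.25] w 0.0855
shift mm [285.3 -93.9  -0.7] turn -37.53
```

```bash
python3 -m pendant '1 35 -12 0 -5;1 71 -23 0 -9;1 107 -35 0 -14;1 143 -47 0 -19;1 178 -59 0 -24;1 214 -70 0 -28;1 250 -82 0 -33;1 285 -94 0 -37.5;1 285 -94 0 -37.5;1 285 -94 0 -37.5'
python3 - <<'E'
from h import *
st(); togo([.534,.06,.24],98.1)
snap('wrist','w1',scale=1.4)
g=proj('wrist',[[.5344,.0596,.105]]); print(g)
E
```

```text
clock: 1.68
tcp_pos: [0.4311, 0.015, 0.239]
eef_rot: [-3.141, 0.0, 1.706]
contact_force: [0.4, -0.3, 0.5]
width: 0.0852
t 1.68 q [-0.229 -0.299  2.091 -0.     1.35  -0.365] p [0.4311 0.015  0.239 ] rpy [-179.96    0.     97.76] F [ 0.43 -0.25  0.52] w 0.0852
shift mm [ 30.7 108.   -1.1] turn -0.34
[[409.03535323 164.7539322 ]]
```

View pics/w1.png

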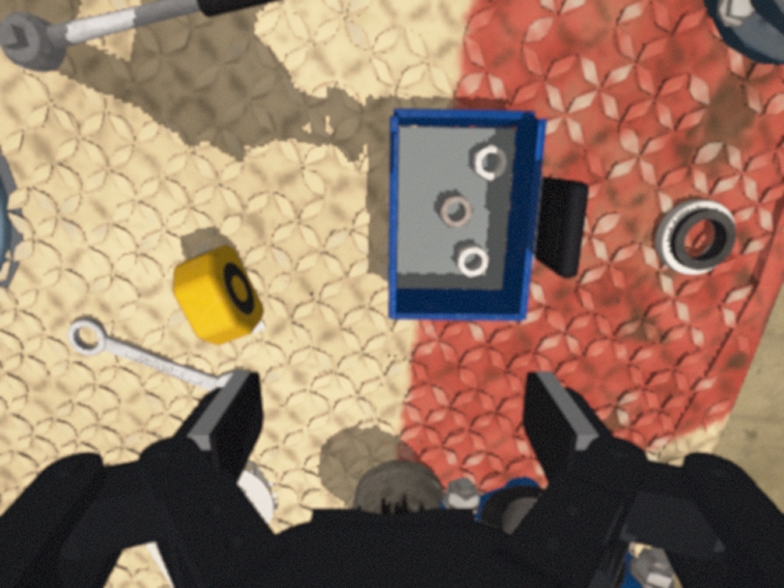

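```bash
cat >> fit.py <<'E'
W=lambda u,v:(u/1.4,v/1.4)
# only valid at pose of w1
obs2=[('wrist',(-75,-52,37),W(392,124)),('wrist',(75,-52,60),W(390,319)),('wrist',(75,52,60),W(526,320)),('wrist',(-75,52,60),W(545,120)),('wrist',(30,68.5,105),W(578,277)),('wrist',(-30,68.5,105),W(587,184))]
f=lambda p: np.concatenate([proj(n,w(p,m))[0]-uv for n,m,uv in obs2])
print(f(s.x).reshape(-1,2).round(1).tolist())
s=least_squares(f,s.x,loss='soft_l1'); print(s.x,np.degrees(s.x[2]),f(s.x).reshape(-1,2).round(1).tolist()); g=w(s.x,(0,61.5,86)); print(g)
togo([g[0],g[1],.19],np.degrees(s.x[2])+180)
E
python3 fit.py
```

```text
[ 0.4735258   0.05085565 -1.42866667] -81.856570796018
[[-0.1, -2.3], [1.3, -1.5], [0.5, 2.6], [-1.7, -0.6], [1.1, 0.2], [1.3, -1.6], [-1.4, -0.7], [-0.5, -1.0], [0.2, -0.9], [1.9, 1.9], [-2.3, 1.2], [-1.4, 1.1], [0.7, 1.5], [0.7, -1.2], [-0.9, 2.7]]
grip [0.53440567 0.05956722 0.086     ]
[0.41864064 0.10967417 0.006     ]
[ 0.43733865 -0.02099482  0.006     ]
[[-5.0, -9.9], [-1.8, 2.3], [0.2, 0.6], [-1.1, -10.3], [0.5, 1.1], [2.0, -3.1]]
[ 0.47440031  0.04903134 -1.43374505] -82.14754048686149 [[-4.0, -8.1], [-1.6, 3.8], [0.3, 2.6], [-0.2, -7.7], [0.7, 3.6], [2.6, -0.2]]
[0.53532363 0.05743363 0.086     ]
shift mm [ 29.5 109.1  48.9] turn -0.24
```

```bash
python3 -m pendant '1 38 0 -15 0;1 75 20 -30 0;1 100 55 -45 0;1 110 95 -60 0;1 115 135 -70 0;1 115 175 -75 0;1 115 215 -80 0;1 115 255 -80 0;1 115 295 -80 0;1 115 335 -80 0'; python3 -c "
from h import *
st()"; python3 -m pendant '1 0 40 0 0;1 0 80 0 0;1 0 120 0 0;1 0 160 0 0;1 0 200 0 0;1 0 240 0 0;1 0 280 0 0;1 0 300 0 0;1 0 300 0 0;1 0 300 0 0'; python3 -c "
from h import *
st()"
```

```text
clock: 2.57
tcp_pos: [0.7504, 0.1687, 0.3187]
eef_rot: [-3.141, 0.0, 1.699]
contact_force: [0.8, -0.4, 1.3]
width: 0.0857
t 2.57 q [ 0.074  0.481  1.116 -0.     1.545 -0.054] p [0.7504 0.1687 0.3187] rpy [-1.7997e+02  2.0000e-02  9.7320e+01] F [ 0.79 -0.44  1.29] w 0.0857
clock: 3.4
tcp_pos: [0.9432, 0.1894, 0.2975]
eef_rot: [3.11, -0.001, 1.701]
contact_force: [0.6, 0.5, -0.2]
width: 0.0851
t 3.4 q [ 0.08   1.153  0.126  0.003  1.831 -0.049] p [0.9432 0.1894 0.2975] rpy [ 1.782e+02 -9.000e-02  9.746e+01] F [ 0.64  0.52 -0.15] w 0.0851
```

```bash
python3 -m pendant '1 0 40 0 0;1 0 80 0 0;1 0 120 0 0;1 0 160 0 0;1 0 200 0 0;1 0 200 0 0'; python3 -c "
from h import *
st()
s=r.read_state(); print(Ro.from_euler('xyz',s['eef_rot']).as_matrix().round(3))"
```

```text
clock: 3.9
tcp_pos: [0.9586, 0.1851, 0.2654]
eef_rot: [3.087, -0.003, 1.703]
contact_force: [0.3, -0.5, -0.6]
width: 0.0856
t 3.9 q [ 0.074  1.187  0.126  0.007  1.774 -0.057] p [0.9586 0.1851 0.2654] rpy [176.87  -0.19  97.56] F [ 0.32 -0.51 -0.65] w 0.0856
[[-0.132  0.99   0.054]
 [ 0.991  0.131  0.01 ]
 [ 0.003  0.055 -0.999]]
```

```bash
python3 -m pendant '1 0 -40 -10 0;1 0 -80 -20 0;1 0 -120 -40 0;1 0 -160 -60 0'; python3 -c "
from h import *
st()
s=r.read_state(); print(Ro.from_euler('xyz',s['eef_rot']).as_matrix().round(3))"
```

```text
clock: 4.23
tcp_pos: [0.8441, 0.1696, 0.2994]
eef_rot: [3.086, -0.003, 1.703]
contact_force: [1.2, -1.0, 1.1]
width: 0.0857
t 4.23 q [ 0.065  0.697  0.846  0.007  1.544 -0.067] p [0.8441 0.1696 0.2994] rpy [176.83  -0.19  97.55] F [ 1.22 -0.98  1.07] w 0.0857
[[-0.131  0.99   0.054]
 [ 0.991  0.131  0.01 ]
 [ 0.003  0.055 -0.998]]
```

Run:
```python
from h import *
togo([.54,.20,.26],97.9)
togo([.535,.058,.2],97.9)
```

```text
shift mm [  70.  -299.2   23.2] turn -0.35
shift mm [ -70.3 -326.1   81.3] turn -0.35
```

```bash
python3 -m pendant '1 15 -37 3 0;1 30 -75 6 0;1 45 -112 9 0;1 60 -150 12 0;1 70 -188 15 0;1 70 -225 18 0;1 70 -262 21 0;1 70 -299 23 0;1 38 -306 38 0;1 2 -313 52 0' && python3 -m pendant '1 -36 -6 12 0;1 -72 -13 25 0;1 -72 -13 25 0;1 -72 -13 25 0'
python3 - <<'E'
from h import *
st(); togo([.535,.058,.078],97.9)
snap('wrist','w2',scale=1.2)
print(proj('wrist',[[.535,.0575,.105]])*1.2, proj('wrist',[w for w in [r.read_state()['tcp_pos']]])*1.2)
E
```

```text
clock: 5.07
tcp_pos: [0.5381, 0.1325, 0.2343]
eef_rot: [3.08, -0.003, 1.708]
contact_force: [0.6, -0.0, -0.7]
width: 0.0856
clock: 5.4
tcp_pos: [0.5368, 0.0568, 0.2067]
eef_rot: [3.085, -0.003, 1.699]
contact_force: [0.2, 0.6, 0.9]
width: 0.0854
t 5.4 q [-0.112 -0.014  1.903  0.017  1.198 -0.247] p [0.5368 0.0568 0.2067] rpy [ 1.7675e+02 -1.6000e-01  9.7370e+01] F [0.24 0.63 0.87] w 0.0854
shift mm [  1.1  -8.9 128.4] turn -0.53
[[324.83501107 255.26205743]] [[337.29565751 332.85229001]]
```

View pics/w2.png

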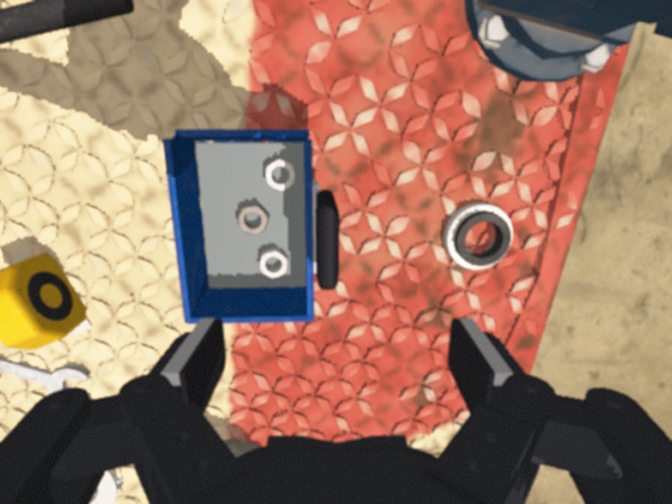

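Run:
```python
from h import *
st()
def w(p,m):
    c,s=np.cos(p[2]),np.sin(p[2]); m=np.asarray(m)/1e3
    return np.array([p[0]+c*m[0]-s*m[1],p[1]+s*m[0]+c*m[1],m[2]])
obs=[((-30,54.5,105),(317,194)),((-30,68.5,105),(334,193)),((30,54.5,105),(321,288)),((30,68.5,105),(338,287)),((75,-52,60),(185,321)),((75,52,60),(315,319)),((-75,52,60),(309,131))]
f=lambda p: np.concatenate([proj('wrist',w(p,m))[0]*1.2-uv for m,uv in obs])
p=np.array([.4744,.049,-1.4337]); print(f(p).reshape(-1,2).round(1).tolist())
s=least_squares(f,p,loss='soft_l1'); print(s.x,np.degrees(s.x[2]),f(s.x).reshape(-1,2).round(1).tolist(),w(s.x,(0,61.5,86)))
K,d,rv,tv=cam('wrist'); print(-cv2.Rodrigues(rv)[0].T@tv)
```

```text
t 5.45 q [-0.11  -0.014  1.902  0.018  1.198 -0.247] p [0.5369 0.058  0.2071] rpy [ 1.7671e+02 -1.6000e-01  9.7480e+01] F [-0.21  1.57  0.5 ] w 0.0856
[[-3.7, 15.9], [1.7, 16.4], [-5.4, 10.4], [-1.5, 10.8], [-0.8, 9.8], [-1.5, 7.7], [-0.8, 3.7]]
[ 0.47463063  0.05701479 -1.4307005 ] -81.97310024353273 [[-2.0, 2.9], [3.6, 3.5], [-3.6, -0.8], [0.5, -0.5], [-0.1, 1.1], [0.2, -1.3], [0.5, -8.4]] [0.53552809 0.06560253 0.086     ]
[0.51927349 0.13101575 0.34167904]
```

```bash
python3 - <<'E'
from h import *
togo([.535,.064,.078],98)
E
python3 -m pendant '1 2 -3 40 -0.5;1 4 -6 80 -0.5;1 6 -9 105 -0.5;1 6 -9 128 -0.5;1 6 -9 128 -0.5;1 6 -9 128 -0.5' 60
python3 - <<'E'
from h import *
st(); snap('side','s2',crop=(200,120,340,300),scale=4)
E
```

```text
shift mm [  5.9  -8.5 128.8] turn -0.52
clock: 5.95
tcp_pos: [0.5328, 0.0657, 0.0772]
eef_rot: [3.088, -0.003, 1.713]
contact_force: [0.5, 0.1, 0.3]
width: 0.0854
t 5.95 q [-0.096  0.167  1.978  0.019  0.945 -0.249] p [0.5328 0.0657 0.0772] rpy [ 1.7692e+02 -1.7000e-01  9.8160e+01] F [0.46 0.09 0.35] w 0.0854
```

View pics/s2.png

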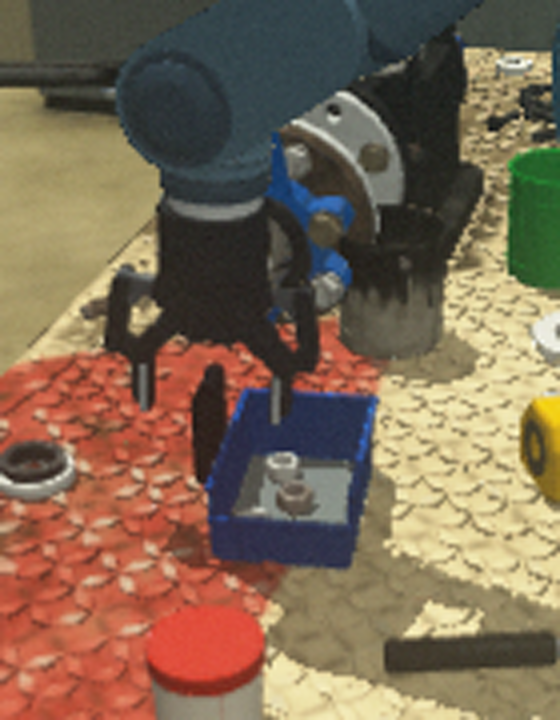

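The open jaws straddle the black plate, whose top is at about (210,370) in the crop. Closing now.

```bash
python3 -m pendant '-1 0 0 0 0;-1 0 0 0 0;-1 0 0 0 0;-1 0 0 0 0;-1 0 0 0 0;-1 0 0 0 0;-1 0 0 0 0;-1 0 0 0 0' 60; python3 -c "
from h import *
st()"
```

```text
clock: 6.67
tcp_pos: [0.5328, 0.0645, 0.0785]
eef_rot: [3.088, -0.003, 1.711]
contact_force: [-0.6, 1.8, 10.7]
width: 0.0138
t 6.67 q [-0.098  0.164  1.978  0.019  0.948 -0.249] p [0.5328 0.0645 0.0785] rpy [ 1.7695e+02 -1.7000e-01  9.8030e+01] F [-0.62  1.82 10.7 ] w 0.0138
```

```bash
python3 -m pendant '-1 0 0 -10 0;-1 0 0 -30 0;-1 0 0 -55 0;-1 0 0 -85 0;-1 0 0 -115 0;-1 0 0 -145 0;-1 0 0 -175 0;-1 0 0 -205 0;-1 0 0 -230 0;-1 0 0 -250 0' && python3 -m pendant '-1 20 0 -20 0;-1 45 0 -35 0;-1 75 0 -50 0;-1 105 0 -60 0;-1 135 0 -65 0;-1 160 0 -70 0;-1 180 0 -70 0;-1 180 0 -70 0';  python3 - <<'E'
from h import *
st(); snap('side','s3',crop=(160,60,360,260),scale=3)
E
```

```text
clock: 7.5
tcp_pos: [0.5187, 0.062, 0.328]
eef_rot: [3.087, -0.003, 1.711]
contact_force: [1.0, -0.0, -3.7]
width: 0.0137
clock: 8.17
tcp_pos: [0.4888, 0.2424, 0.3959]
eef_rot: [3.089, -0.004, 1.716]
contact_force: [0.4, -1.1, -3.7]
width: 0.0133
t 8.17 q [ 2.530e-01 -1.180e-01  1.658e+00 -1.000e-03  1.549e+00  1.090e-01] p [0.4888 0.2424 0.3959] rpy [177.01  -0.25  98.29] F [ 0.42 -1.11 -3.74] w 0.0133
```

View pics/s3.png

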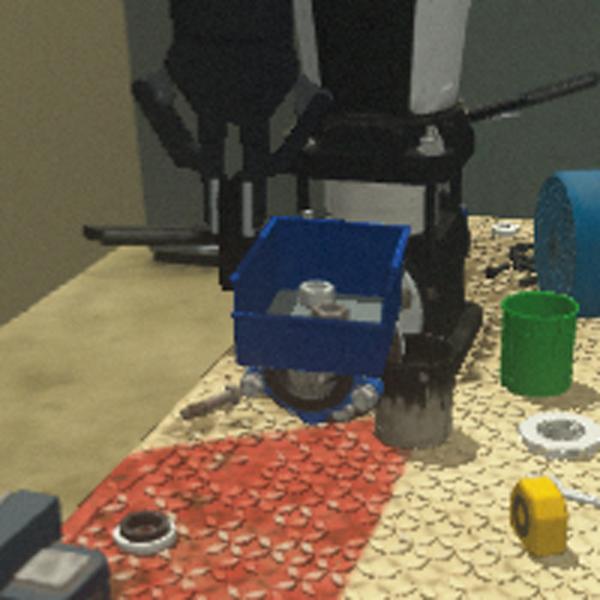

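```bash
python3 -m pendant '-1 2 18 0 -3;-1 5 50 0 -8;-1 9 85 0 -13;-1 13 122 0 -18;-1 17 160 0 -23;-1 21 198 0 -29;-1 26 236 0 -35;-1 30 274 0 -41;-1 34 310 0 -46;-1 37 335 0 -48' && python3 -c "
from h import *
st()
s=r.read_state();M=Ro.from_euler('xyz',s['eef_rot']).as_matrix(); print(M.round(3)); h=np.array([np.cos(s['q'][0]),np.sin(s['q'][0]),0]); print('out',(M.T@h).round(3))"
```

```text
clock: 9.05
tcp_pos: [0.8185, 0.3214, 0.4116]
eef_rot: [3.106, 0.036, 2.55]
contact_force: [0.9, -0.7, -2.8]
width: 0.0132
t 9.05 q [ 0.247  0.773  0.535 -0.003  1.782 -0.734] p [0.8185 0.3214 0.4116] rpy [177.96   2.07 146.12] F [ 0.89 -0.66 -2.83] w 0.0132
[[-0.83   0.556  0.05 ]
 [ 0.557  0.83   0.009]
 [-0.036  0.036 -0.999]]
out [-0.668  0.742  0.051]
```

```bash
python3 -m pendant '-1 -13 15 -2 0;-1 -27 30 -6 0;-1 -50 56 -12 0;-1 -75 84 -20 0;-1 -100 112 -28 0;-1 -127 142 -36 0;-1 -154 172 -44 0;-1 -181 202 -52 0;-1 -208 232 -60 0;-1 -235 262 -68 0' && python3 -c "
from h import *
st()
s=r.read_state();M=Ro.from_euler('xyz',s['eef_rot']).as_matrix(); print(M.round(3)); h=np.array([np.cos(s['q'][0]),np.sin(s['q'][0]),0]); print('out',(M.T@h).round(3))"
```

```text
clock: 9.88
tcp_pos: [0.8809, 0.3215, 0.4045]
eef_rot: [3.08, 0.055, 2.548]
contact_force: [-0.1, 0.9, -2.9]
width: 0.0133
t 9.88 q [ 2.290e-01  1.039e+00  1.260e-01  1.000e-03  1.894e+00 -7.490e-01] p [0.8809 0.3215 0.4045] rpy [176.49   3.15 145.97] F [-0.1   0.9  -2.93] w 0.0133
[[-0.827  0.556  0.08 ]
 [ 0.559  0.829  0.02 ]
 [-0.055  0.061 -0.997]]
out [-0.679  0.73   0.082]
```

```bash
R='-1 -270 290 -60 0'; python3 -m pendant '-1 -270 290 -60 0;-1 -270 290 -60 0;-1 -270 290 -60 0;-1 -270 290 -60 0;-1 -270 290 -60 0;-1 -270 290 -60 0;-1 -270 290 -60 0;-1 -270 290 -60 0;-1 -270 290 -60 0;-1 -270 290 -60 0' && python3 -c "
from h import *
st()
s=r.read_state();M=Ro.from_euler('xyz',s['eef_rot']).as_matrix(); print(M.round(3)); h=np.array([np.cos(s['q'][0]),np.sin(s['q'][0]),0]); print('out',(M.T@h).round(3))"
```

```text
clock: 10.72
tcp_pos: [0.9076, 0.3023, 0.3713]
eef_rot: [3.061, 0.069, 2.547]
contact_force: [-0.3, 0.1, -3.3]
width: 0.0133
t 10.72 q [ 0.202  1.075  0.127  0.007  1.833 -0.775] p [0.9076 0.3023 0.3713] rpy [175.41   3.97 145.91] F [-0.33  0.12 -3.31] w 0.0133
[[-0.826  0.554  0.102]
 [ 0.559  0.829  0.028]
 [-0.069  0.08  -0.994]]
out [-0.697  0.709  0.105]
```

```bash
python3 -m pendant '-1 -230 237 -267 0;-1 -230 237 -267 0;-1 -230 237 -267 0;-1 -230 237 -267 0;-1 -230 237 -267 0;-1 -230 237 -267 0;-1 -230 237 -267 0;-1 -230 237 -267 0;-1 -230 237 -267 0;-1 -230 237 -267 0' && python3 -c "
from h import *
st()
s=r.read_state();M=Ro.from_euler('xyz',s['eef_rot']).as_matrix(); print(M.round(3)); h=np.array([np.cos(s['q'][0]),np.sin(s['q'][0]),0]); print('out',(M.T@h).round(3))"
```

```text
clock: 11.55
tcp_pos: [0.8821, 0.2725, 0.465]
eef_rot: [3.041, 0.085, 2.545]
contact_force: [-0.2, 0.6, -3.0]
width: 0.0135
t 11.55 q [ 0.174  0.973  0.127  0.014  1.911 -0.799] p [0.8821 0.2725 0.465 ] rpy [174.25   4.9  145.82] F [-0.23  0.59 -2.99] w 0.0135
[[-0.824  0.552  0.127]
 [ 0.56   0.828  0.035]
 [-0.085  0.1   -0.991]]
out [-0.715  0.687  0.131]
```

```bash
cat > s.py <<'E'
from h import *
s=r.read_state();M=Ro.from_euler('xyz',s['eef_rot']).as_matrix()
print('t',round(s['clock'],2),'q',s['q'].round(3),'p',s['tcp_pos'].round(3),'tilt',np.degrees(np.arccos(-M[2,2])).round(2),'slopes x,y',np.degrees(np.arcsin([-M[2,0],M[2,1]])).round(2),'w',s['width'])
a=np.arctan2(s['tcp_pos'][1],s['tcp_pos'][0]); a=s['q'][0]+.1
print('out',(M.T@[np.cos(a),np.sin(a),0]).round(3),'up',M[2].round(3),'left',(M.T@[-np.sin(a),np.cos(a),0]).round(3))
E
for i in 1 2; do python3 -m pendant '-1 -300 290 -50 0;-1 -300 290 -50 0;-1 -300 290 -50 0' ; done; python3 s.py
```

```text
clock: 11.8
tcp_pos: [0.9004, 0.2642, 0.4466]
eef_rot: [3.022, 0.101, 2.543]
contact_force: [-0.2, 0.2, -2.7]
width: 0.0135
clock: 12.05
tcp_pos: [0.9157, 0.2565, 0.4333]
eef_rot: [3.003, 0.117, 2.541]
contact_force: [0.2, 0.3, -4.1]
width: 0.0132
t 12.05 q [ 0.148  1.01   0.128  0.023  1.824 -0.822] p [0.916 0.256 0.433] tilt 10.4 slopes x,y [6.71 7.91] w 0.013231990061692463
out [-0.656  0.733  0.18 ] up [-0.117  0.138 -0.984] left [0.746 0.666 0.005]
```

```bash
python3 -m pendant '-1 -129 295 -15 0;-1 -129 295 -15 0' >/dev/null; python3 s.py;  python3 -m pendant '-1 -129 295 -15 0;-1 -129 295 -15 0' >/dev/null;  python3 -m pendant '-1 -129 295 -5 0' >/dev/null; python3 s.py; python3 -m pendant '-1 -129 295 -5 0'>/dev/null; python3 s.py
```

```text
t 12.22 q [ 0.172  1.022  0.127  0.022  1.785 -0.798] p [0.92  0.28  0.424] tilt 11.95 slopes x,y [7.67 9.11] w 0.013188220971173366
out [-0.634  0.745  0.207] up [-0.134  0.158 -0.978] left [0.762 0.648 0.001]
t 12.47 q [ 0.208  1.037  0.128  0.02   1.722 -0.766] p [0.927 0.315 0.413] tilt 14.65 slopes x,y [ 9.3  11.22] w 0.013288701930988429
out [-0.601  0.758  0.253] up [-0.162  0.194 -0.967] left [ 0.782  0.623 -0.006]
t 12.55 q [ 0.219  1.041  0.128  0.02   1.695 -0.756] p [0.93  0.327 0.411] tilt 15.98 slopes x,y [10.08 12.27] w 0.013263563462532714
out [-0.59   0.759  0.275] up [-0.175  0.212 -0.961] left [ 0.789  0.615 -0.008]
```

```bash
python3 -m pendant '-1 -170 280 20 -2' >/dev/null; python3 -m pendant '-1 -170 280 20 -2' >/dev/null;  python3 -m pendant '-1 -170 280 20 -2' >/dev/null; python3 -m pendant '-1 -170 280 20 0' >/dev/null; python3 -m pendant '-1 -170 280 20 0' >/dev/null; python3 -m pendant '-1 -170 280 20 0' >/dev/null; python3 s.py; python3 -m pendant '-1 0 -10 -20 0;-1 10 -25 -40 0;-1 10 -25 -40 0;-1 10 -25 -40 0;-1 10 -25 -40 0;-1 10 -25 -40 0'; python3 s.py
python3 - <<'E'
from h import *
snap('scene','s4',crop=(90,0,370,200),scale=2.8); snap('wrist','w4',scale=1.2)
E
```

```text
t 13.05 q [ 0.259  1.065  0.128  0.022  1.532 -0.823] p [0.956 0.375 0.4  ] tilt 23.92 slopes x,y [16.43 16.88] w 0.013394183188459427
out [-0.605  0.686  0.405] up [-0.283  0.29  -0.914] left [ 0.744  0.668 -0.018]
clock: 13.55
tcp_pos: [0.9228, 0.3525, 0.4296]
eef_rot: [2.831, 0.29, 2.611]
contact_force: [0.6, -0.0, -2.4]
width: 0.0134
t 13.55 q [ 0.244  0.857  0.412  0.028  1.452 -0.839] p [0.923 0.352 0.43 ] tilt 24.16 slopes x,y [16.62 17.03] w 0.01340238534829876
out [-0.615  0.675  0.409] up [-0.286  0.293 -0.912] left [ 0.735  0.678 -0.013]
```

View pics/w4.png

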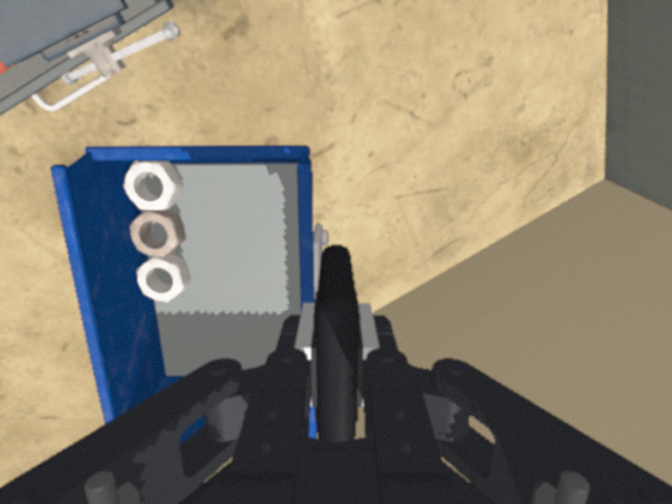

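View pics/s4.png

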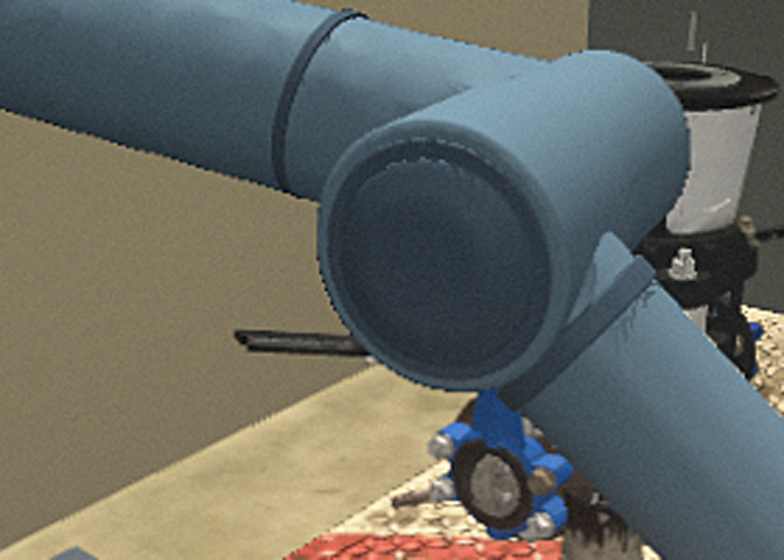

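Run:
```python
from h import *
s=r.read_state();M=Ro.from_euler('xyz',s['eef_rot']).as_matrix()
B=np.c_[-M[:,0],M[:,1],-M[:,2]]; g=s['tcp_pos']-.011*M[:,2]; o=g-B@[0,.0615,.086]
K,d,rv,tv=cam('wrist'); R=cv2.Rodrigues(rv)[0]; C=-R.T@tv
def bp(u,v,z):
    a=cv2.undistortPoints(np.array([[[u/1.2,v/1.2]]]),K,d)[0,0]; ray=B.T@(R.T@[a[0],a[1],1]); c=B.T@(C-o); return ((c+ray*(z-c[2])/ray[2])*1e3).round(1)
for u,v in ((152,185),(155,233),(161,280)): print('nut',bp(u,v,.019))
print('rims: far-left',bp(312,150,.06),'near-left',bp(55,167,.06),'floor edge left',bp(290,165,.006), 'low wall top',bp(200,148,.037))
for m in ((-66,-46,6),(66,-46,6),(-75,-52,0),(75,-52,0)): print('world',m,(o+B@(np.array(m)/1e3)).round(3))
print(s['dq'].round(4))
```

```text
nut [-51.  -30.2  19. ]
nut [-26.3 -32.1  19. ]
nut [ -0.4 -32.5  19. ]
rims: far-left [-69.2  52.3  60. ] near-left [-63.4 -47.8  60. ] floor edge left [-59.4  37.3   6. ] low wall top [-69.3   1.8  37. ]
world (-66, -46, 6) [0.852 0.3   0.315]
world (66, -46, 6) [0.961 0.236 0.353]
world (-75, -52, 0) [0.844 0.3   0.305]
world (75, -52, 0) [0.968 0.227 0.348]
[-0.0008  0.0057  0.0104 -0.0013 -0.0011  0.0044]
```

The three nuts lie in a row along the near wall, starting in the near-left corner. The farthest is about 63 mm from the corner. I'll hold, check that nothing is moving, and hand in.

```bash
python3 -m pendant '-1 0 0 0 0;-1 0 0 0 0;-1 0 0 0 0;-1 0 0 0 0;-1 0 0 0 0;-1 0 0 0 0;-1 0 0 0 0;-1 0 0 0 0' 60
python3 - <<'E'
from h import *
import subprocess
exec(open('s.py').read())
im=eyes.grab_frame('wrist')[:,:,::-1]; old=cv2.resize(cv2.imread('pics/w4.png'),(560,420))
print('nut area change',cv2.absdiff(im,old)[120:270,80:180].mean())
a=cv2.imread('pics/side0.png')[265:315,230:275]; b=eyes.grab_frame('side')[:,:,::-1]; print('tub match',cv2.minMaxLoc(cv2.matchTemplate(b[245:335,210:295],a,cv2.TM_CCOEFF_NORMED))[1::2],'expected (20,20)')
a=cv2.imread('pics/side0.png')[178:208,282:314]; print('can match',cv2.minMaxLoc(cv2.matchTemplate(b[163:223,267:329],a,cv2.TM_CCOEFF_NORMED))[1::2],'expected (15,15)')
E
```

```text
clock: 14.32
tcp_pos: [0.9223, 0.3519, 0.428]
eef_rot: [2.833, 0.288, 2.611]
contact_force: [-0.7, -0.8, -3.2]
width: 0.0131
t 14.32 q [ 0.243  0.855  0.417  0.028  1.451 -0.839] p [0.922 0.352 0.428] tilt 24.0 slopes x,y [16.5  16.93] w 0.013103108524338443
out [-0.615  0.675  0.407] up [-0.284  0.291 -0.914] left [ 0.735  0.678 -0.013]
nut area change 2.3560222222222222
tub match (0.9961217045783997, (20, 20)) expected (20,20)
can match (0.99681556224823, (15, 15)) expected (15,15)
```

```bash
python3 -c "
from station import job
print(job.job_done())"
```

```text
the job is handed in; nothing more can be done
None
```

I gripped the bin by its black grip, lifted it and carried it out to the front left. It is held there tipped towards its near-left corner, on the tub's side, and the job was handed in at about 14.4 s.

The moves only turn the tool about its own axis, so I got the tilt by commanding the arm past its reach in short calls. Each such call left the tool tipped a little further outwards, and turning the bin shared that tilt between the two directions.

**Last checks before handing in:**
- **Tilt:** the bin slopes about 17° towards the robot and 16.5° to the left, 24° in all.
- **Height:** the near corners are about 0.3 m above the bench.
- **Grip:** the fingers are closed on the plate at 13 mm with 60 N set, and the bin's weight shows at the wrist.
- **Nuts:** all three lie in a row along the near wall, starting in the near-left corner. I estimate the farthest is about 63 mm from the corner (the limit is 75 mm). Wrist pictures about 0.8 s apart showed no movement.
- **Tub and paint can:** both match their starting place in the side view to the pixel.

**What disagreed or is uncertain:**
- The wrist camera placed the grip about 6 mm further left than the scene and side cameras did. I used a value between them, so the bin sits about 4 to 6 mm off-centre in the fingers along its length. The 63 mm allows for that.
- While tilting, the third joint read 0.126–0.128 rad against a stated lower limit of 0.13. I took this to be rounding, and in the final pose that joint is clear of the limit at 0.417.

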